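# Close a flow cell in a screw clamp to its set force

### The arm

A 6-joint arm with a two-finger parallel gripper is mounted at the origin on a cart in front of the work surface, level with it; the furniture and walls round the work are solid. World frame = base frame: x ahead of the robot, y to its left, z up, the work surface at z = 0. Lengths are in m, angles in rad, forces in N, time in s.
With the tool pointing down it reaches from about 0.275 to 0.875 m from the base axis. Payload 12.5 kg.
Tool frame: the origin (TCP) lies on the centre line of the jaws, within the pads' length; the fingertips stand r.finger_overhang ahead of it and the grasp point (between the pads) lies 3 mm ahead of it (r.finger_overhang is the distance from the TCP to the fingertips, in m); z points along the fingers, y is the line along which they close (so a half turn about z gives the same grasp; the last joint's range is limited). The gripper opens to 85 mm and grips with 20 to 120 N. Pads are 22 mm wide; open, the fingers measure 114 mm over their backs; the gripper's body (76 mm by 85 mm) begins 54 mm behind the grasp point. The pads swing forward as they close: fully open they stand 13 mm farther back than shut.
Start: joints at [1.184, 0.351, 1.652, -0, 1.139, -0.085], TCP at [0.163, 0.525, 0.253] pointing down, gripper open.
Joint ranges: [-2.75, 2.75], [-0.79, 2.1], [0.01, 2.65], [-1.57, 4.71], [0.07, 3.14], [-2.87, 2.87]. Speed limits (rad/s): [2.22, 2.22, 2.79, 3.14, 3.14, 3.14].

### API

Orientations are given as a unit quaternion [x, y, z, w].
In Python, from cell import r, optics gives the robot as it stands. The module is installed in compiled form; this text tells all that it offers. Calls block until the motion is done:
- r.move_to(position, orientation): joint-space move of the TCP to a pose.
- r.move_linear(position, rot=None, vel=0.15): straight line of the TCP; rot=None keeps the orientation; vel is the mean speed in m/s.
- r.set_joints(angles): joint-space move.
- r.set_gripper(opening, squeeze=None): opening from 0.0 (shut) to 1.0 (fully open); squeeze is the grip in N (None keeps the last); returns when the fingers have stopped.
- r.sleep(seconds).
- r.inverse_kinematics(position, orientation): joint angles nearest the present ones, or None.
- optics.get_image(name): name is "side" or "top" or "wrist"; returns a dict with "pixels" (384x512x3 uint8, red, green, blue), "depth" (384x512 float32, m along the optical axis (not along the pixel's ray), 0 where there is no reading), "fx", "fy", "cx", "cy" (pixels), "camera_from_world" (4x4, takes a point from world to camera coordinates); the wrist camera has in their place "mount" (4x4, takes a point from camera to tool coordinates, whose origin is the TCP and whose axes are the flange's). Camera axes: x right, y down, z forward; pixel columns grow to the right and rows downward; lengths in m; the calibration is good to about 2 mm. A picture is of the moment at which its call begins: read the wrist's pose just before it.
A pose or a line that the arm cannot do raises r.PlanningError and nothing moves.
- r.hand_in(): hands the job in; it is judged then, once.
Readings, each from a call of its own:
- r.current_t(): time.
- r.current_q(): joint angles.
- r.current_qvel(): joint speeds.
- r.current_effort(): joint torques, N m.
- r.current_tool_pos(): TCP position.
- r.current_ee_rot(): TCP orientation.
- r.current_contact_force(): force on the tool from outside, world axes, zero at the start.
- r.current_torque(): the same for the moment, N m.
- r.current_opening(): opening from 0.0 (shut) to 1.0 (fully open).
- r.current_finger_force(): force on a finger pad.
Only numpy, scipy, OpenCV 4.12 (cv2) and the standard library are available. Lean on these libraries where they do the work, as an engineer would, in place of code of your own. Each camera call takes 0.05 s, during which the arm holds its last target. There are 200 camera calls.

### The job

Push the flow-cell cassette fully home against the back stop of the blue screw clamp, without ramming it. Then turn the black T-bar on top clockwise until the orange tab pops up out of the clamp, and stop right there: do not overtighten. Leave the cassette clamped and disturb nothing else on the bench.

Things in the scene. Friction and masses are not known exactly. Their poses are not given: they have to be found in the camera images.
- clamp: Bench screw clamp, fixed; place and yaw differ each time. Origin: bench level, below the screw axis. x points from the open front to the back stop (the way the cassette is pushed), z up. Grey base 110 mm wide, 20 mm thick, x -75 to +85 mm. Blue head arm 50 mm wide, x -24 to +77, z 85 to 111 mm. Guide rails 8 mm wide, up to z 36 mm, x -40 to +35, inner faces y +-32.5 mm.
- cassette: White and silver block 120 long (x) x 62 x 16 mm, 0.15 to 0.31 kg, two blue stubs 7 mm high on top at x -38 mm. Origin: centre of underside, 26 mm above the bench on a sprung steel plate, 20 to 35 mm short of the stop. Home: origin at x -25, y 0 mm in the clamp's frame, front edge at x -85. Push its front edge level with shut fingers; 10 N moves it and feels the stop; over 40 N damages it.
- grip (a point): Centre of the black T-bar on the screw axis: 64 mm long (this frame's x), 14 mm thick (y), 26 mm high; pinch it across its thickness from above. Height 168 mm above the bench less 3.5 mm per rad of screw angle. z up; its yaw is the clamp's yaw minus the screw angle. One grasp turns about 1.4 rad; regrasp for more.
- screw (a joint): Screw and T-bar angle, rad, growing clockwise from above = tightening. Starts at 0.3 to 1.1, ends at 4.4, stays where left. Sinks 3.5 mm per rad. Takes 0.16 N m free, 0.25 N m when tight. The foot's height is set up to 2 mm differently each time, so the angle at which the tab pops is not known beforehand: between 2.4 and 3.7.
- spindle: Steel spindle of the screw, through the head arm, with the round rubber foot (36 mm across) at its lower end that presses on the cassette's top. On touching, the foot's force rises to about 8 N, then 14 N per rad of screw as the sprung plate sinks. The tab pops at about 20 N; above 28 N, some 0.6 rad past the pop, the cell is crushed. Origin: bench level less 3.5 mm per rad, on the axis.
- tab_top (a point): Centre of the top of the orange round tab, 17 mm in diameter, in the top of the column, 58 mm behind the screw axis. At first 114 mm above the bench, level with its black bezel. At the set force it snaps up 10 mm and stays up, even if the screw is loosened.
- tab (a joint): Height by which the orange tab has popped up, m: 0 in, 0.010 out.
- beaker: Clear glass beaker, 54 mm wide, 69 mm high, bystander; origin centre of underside.
- bench_timer: White bench timer, 68 x 68 x 20 mm, bystander; origin centre of underside.
- reagent: White reagent bottle with blue cap, 68 mm wide, 140 mm high, bystander; origin centre of underside.
- back_stop (a point): Centre of the back stop: the front face of the blue column, which is 60 mm wide and 110 mm high. 35 mm behind the screw axis in the clamp's x, 34 mm above the bench. Axes as the clamp's.
Not all that is in view belongs to the job. There is more than one size of the cassette; the job needs the larger.

How it is judged:
By the outcome, as a careful person would: the job done as asked, in the order asked, and still so for the second after the job is handed in, with the robot touching nothing.
It also fails if it takes over 64 s, if anything falls off the work surface, if the arm or the gripper's body presses on something with over 40 N, if the wrist force passes 120 N, or if a joint passes its speed limit or range.

## Working session

There is one attempt and no reset: what is moved stays moved. The work goes in short steps, each a Python script; the robot and the scene stay as the last script left them, time stands still between calls to the robot, and variables do not carry over. Pictures are saved under pics/ and viewed, at most 10 in all, crops included, and the job is handed in when it is done.

```bash
mkdir -p pics; cat > h.py <<'E'
import numpy as np, cv2
from cell import r, optics
from scipy.spatial.transform import Rotation as R
def shot(n):
    im=optics.get_image(n); return im
def cloud(im):
    d=im["depth"]; v,u=np.mgrid[:384,:512]
    p=np.stack([(u-im["cx"])/im["fx"]*d,(v-im["cy"])/im["fy"]*d,d],-1)
    M=np.linalg.inv(im["camera_from_world"]); w=p@M[:3,:3].T+M[:3,3]; w[d==0]=np.nan; return w
E
python3 - <<'E'
from h import *
for n in("top","side"):
    im=shot(n); np.savez("pics/%s.npz"%n,**im)
    cv2.imwrite("pics/%s0.png"%n,cv2.resize(im["pixels"][...,::-1],(800,600)))
    M=np.linalg.inv(im["camera_from_world"]);print(n,M[:3,3],M[:3,2],im["fx"])
print(r.current_t(),r.finger_overhang,r.current_tool_pos(),r.current_ee_rot())
E
```

```text
top [ 0.42298555 -0.02490013  1.3737027 ] [ 0.07274135 -0.02081294 -0.99713365] 416.2611369462467
side [0.47852258 0.81183773 0.87892022] [ 0.01686828 -0.74152911 -0.67070862] 427.38262934723184
0.1 0.022 [0.16336293 0.52488885 0.25281381] [ 1.50325514e-01  9.88636418e-01 -5.09548303e-04 -1.19146262e-04]
```

View pics/top0.png

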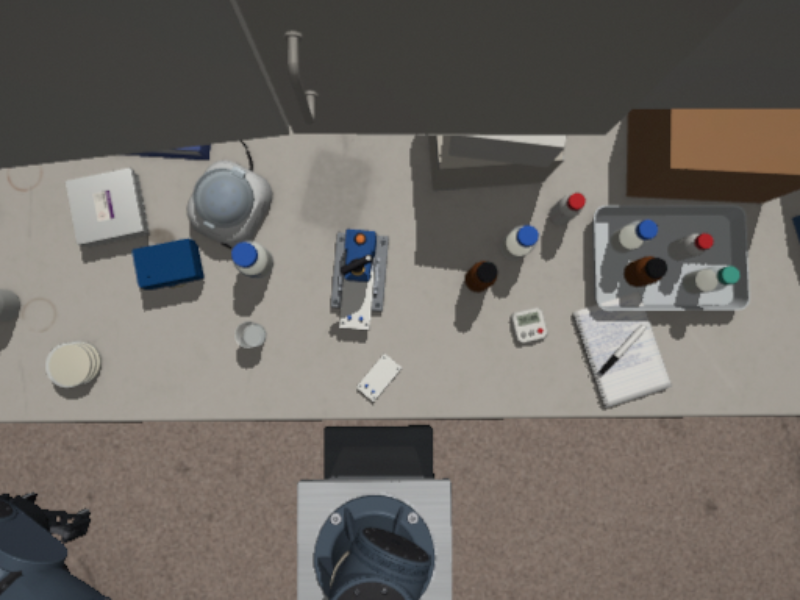

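View pics/side0.png

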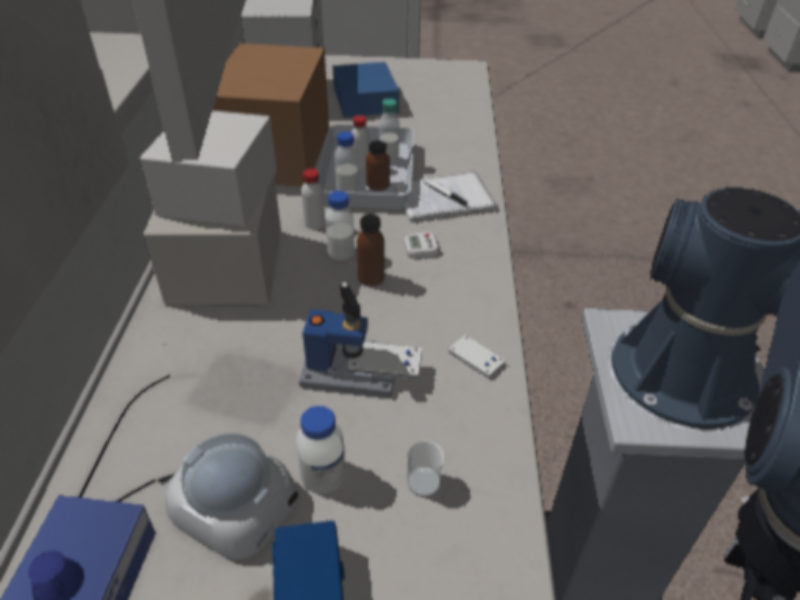

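Top view: the clamp is at (358,265) with a cassette in it, front edge about (355,328). A second, smaller white cassette lies loose on the bench at (379,378). The one in the clamp is longer and sits on the plate, so it fits the description. I'll confirm this in a crop and measure the pose.

```bash
python3 - <<'E'
from h import *
im=dict(np.load("pics/top.npz")); w=cloud(im); hsv=cv2.cvtColor(im["pixels"],cv2.COLOR_RGB2HSV)
cv2.imwrite("pics/crop1.png",cv2.resize(im["pixels"][140:265,195:275,::-1],None,fx=4.7,fy=4.7,interpolation=cv2.INTER_CUBIC))
box=np.zeros((384,512),bool); box[135:225,200:255]=1
H,S,V=hsv[...,0],hsv[...,1],hsv[...,2]; z=w[...,2]
def rep(n,m):
    p=w[m&box]; p=p[~np.isnan(p[:,0])]
    if len(p)<3: print(n,len(p));return
    (c,s,a)=cv2.minAreaRect(p[:,:2].astype(np.float32)); print(n,len(p),"med",np.median(p,0).round(4),"rect",np.round(c,4),np.round(s,4),round(a,1))
rep("orange",(H<20)&(S>150)&(V>100))
rep("bluearm",(H>100)&(H<125)&(S>120)&(z>.1)&(z<.12))
rep("base",(z>.012)&(z<.027)); rep("cass",(z>.037)&(z<.047)&(V>150)&(S<50)); rep("tbar",(z>.145)); 
b2=box.copy(); box[:]=0; box[225:262,220:262]=1
rep("small",(V>180)&(S<30)&(z>.006)&(z<.05))
E
```

```text
orange 23 med [0.6381 0.0236 0.1127] rect [0.6385 0.0237] [0.0124 0.0129] 89.7
bluearm 355 med [0.6174 0.0269 0.1096] rect [0.6055 0.024 ] [0.0553 0.0998] 89.8
base 564 med [ 0.5853 -0.0019  0.0189] rect [0.5831 0.029 ] [0.1101 0.159 ] 85.0
cass 243 med [0.4893 0.0172 0.0416] rect [0.525  0.0285] [0.062  0.1273] 79.6
tbar 139 med [0.5777 0.0273 0.1747] rect [0.5785 0.0287] [0.0247 0.0622] 27.9
small 361 med [ 0.3665 -0.011   0.0117] rect [ 0.3636 -0.011 ] [0.0468 0.0893] 49.8
```

View pics/crop1.png

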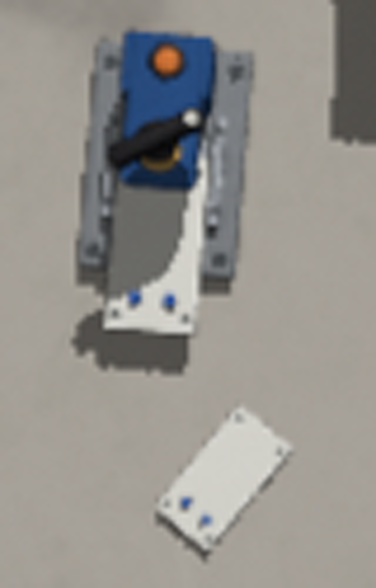

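The crop confirms it. The clamped cassette is 62 mm wide and the loose one only about 47 × 89 mm. The clamp yaw is about -5° and the screw about 1.0 rad. Next I'll hover, take a wrist view to refine this, and check that the later poses are reachable.

```bash
cat >> h.py <<'E'
def down(yaw): return (R.from_euler('z',yaw)*R.from_euler('y',np.pi)).as_quat()
def wshot():
    p=np.array(r.current_tool_pos()); q=r.current_ee_rot(); im=optics.get_image("wrist")
    T=np.eye(4); T[:3,:3]=R.from_quat(q).as_matrix(); T[:3,3]=p
    im["camera_from_world"]=np.linalg.inv(T@im["mount"]); return im
E
python3 - <<'E'
from h import *
yaw=np.radians(-5)
r.move_to([0.44,0.041,0.25],down(yaw)); r.set_gripper(0.0,40)
im=wshot(); np.savez("pics/w1.npz",**im); cv2.imwrite("pics/w1.png",im["pixels"][...,::-1])
print(r.current_t(),r.current_q(),r.current_contact_force(), im["mount"].round(3))
w=cloud(im); z=w[...,2]; hsv=cv2.cvtColor(im["pixels"],cv2.COLOR_RGB2HSV); H,S,V=[hsv[...,i] for i in range(3)]
near=np.hypot(w[...,0]-.55,w[...,1]-.03)<.16
def rep(n,m):
    k,l,st,_=cv2.connectedComponentsWithStats((m&near).astype(np.uint8)); 
    if k<2: print(n,0);return
    p=w[l==1+np.argmax(st[1:,4])]; (c,s,a)=cv2.minAreaRect(p[:,:2].astype(np.float32)); print(n,len(p),"med",np.median(p,0).round(4),"rect",np.round(c,4),np.round(s,4),round(a,1))
rep("orange",(H<20)&(S>150)&(V>100)); rep("bluearm",(H>100)&(H<125)&(S>120)&(z>.1)&(z<.12))
rep("base",(z>.012)&(z<.027)); rep("cass",(z>.037)&(z<.047)); rep("tbar",(z>.145)&(z<.19))
for s in np.arange(-3.4,3.5,.4):
    q=r.inverse_kinematics([.578,.029,.16],down(s)); print(round(s,2),None if q is None else np.round(q,2))
E
```

```text
2.925 [-1.25514468e-02  1.56205748e-01  1.91888207e+00 -1.62990084e-05
  1.06653197e+00 -1.49600246e+00] [ 0.3223145  -0.09011433 -0.31737788] [[-0.    -0.964 -0.266  0.068]
 [ 1.     0.    -0.001  0.   ]
 [ 0.001 -0.266  0.964 -0.121]
 [ 0.     0.     0.     1.   ]]
orange 0
bluearm 10 med [0.5663 0.03   0.1112] rect [0.5662 0.03  ] [0.0081 0.001 ] 86.2
base 798 med [0.5328 0.0788 0.0199] rect [0.5458 0.076 ] [0.0225 0.0715] 84.3
cass 2448 med [0.4862 0.0374 0.0421] rect [0.4926 0.0366] [0.0621 0.0549] 85.2
tbar 0
-3.4 [-0.03  0.51  1.66 -0.    0.97  1.8 ]
-3.0 [-0.03  0.51  1.66 -0.    0.97  1.4 ]
-2.6 [-0.03  0.51  1.66 -0.    0.97  1.  ]
-2.2 [-0.03  0.51  1.66 -0.    0.97  0.6 ]
-1.8 [-0.03  0.51  1.66 -0.    0.97  0.2 ]
-1.4 [-0.03  0.51  1.66 -0.    0.97 -0.2 ]
-1.0 [-0.03  0.51  1.66 -0.    0.97 -0.6 ]
-0.6 [-0.03  0.51  1.66 -0.    0.97 -1.  ]
-0.2 [-0.03  0.51  1.66 -0.    0.97 -1.4 ]
0.2 [-0.03  0.51  1.66 -0.    0.97 -1.8 ]
0.6 [-0.03  0.51  1.66  0.    0.97 -2.2 ]
1.0 [-0.03  0.51  1.66  0.    0.97 -2.6 ]
1.4 None
1.8 None
2.2 [-0.03  0.51  1.66  0.    0.97  2.48]
2.6 [-0.03  0.51  1.66  0.    0.97  2.08]
3.0 [-0.03  0.51  1.66 -0.    0.97  1.68]
3.4 [-0.03  0.51  1.66 -0.    0.97  1.28]
```

View pics/w1.png

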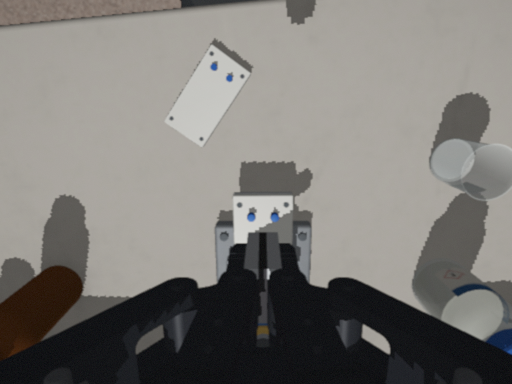

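The cassette's front edge is at clamp x of about -113 mm, so it is 28 mm short. Its yaw is -5.1° and it lies on the axis. Now I'll push.

```bash
cat >> h.py <<'E'
YAW=np.radians(-5.1); O=np.array([.578,.0294]); C,S_=np.cos(YAW),np.sin(YAW)
def cl(x,y,z): return [O[0]+C*x-S_*y,O[1]+S_*x+C*y,z]
def tocl(p): d=np.array(p[:2])-O; return np.array([C*d[0]+S_*d[1],-S_*d[0]+C*d[1],p[2]])
E
python3 - <<'E'
from h import *
r.move_to(cl(-.142,0,.10),down(YAW)); r.move_linear(cl(-.142,0,.050),vel=.1)
r.sleep(.2); f0=np.array(r.current_contact_force())
ax=np.array([C,S_,0])
def F(): return -(np.array(r.current_contact_force())-f0)@ax
r.move_linear(cl(-.130,0,.050),vel=.05); print("t",r.current_t(),F())
x=-.130; log=[]
while x<-.090:
    step=.003 if x<-.1025 else .0005
    x+=step; r.move_linear(cl(x,0,.050),vel=.03); f=F(); log.append((round(x*1e3,1),round(tocl(r.current_tool_pos())[0]*1e3,1),round(f,1)))
    if f>12: break
print(log,r.current_t())
r.sleep(.2);print(F())
E
```

```text
t 4.8167 -0.6236436035284998
[(-127.0, np.float64(-126.9), np.float64(-1.0)), (-124.0, np.float64(-123.8), np.float64(-1.7)), (-121.0, np.float64(-120.8), np.float64(-1.1)), (-118.0, np.float64(-117.8), np.float64(-0.3)), (-115.0, np.float64(-114.6), np.float64(-1.0)), (-112.0, np.float64(-111.6), np.float64(-1.4)), (-109.0, np.float64(-108.6), np.float64(-0.6)), (-106.0, np.float64(-105.6), np.float64(-1.7)), (-103.0, np.float64(-102.6), np.float64(-0.2)), (-100.0, np.float64(-99.6), np.float64(-0.8)), (-99.5, np.float64(-99.5), np.float64(-0.1)), (-99.0, np.float64(-99.3), np.float64(2.7)), (-98.5, np.float64(-98.5), np.float64(1.8)), (-98.0, np.float64(-97.9), np.float64(1.2)), (-97.5, np.float64(-97.4), np.float64(0.7)), (-97.0, np.float64(-96.9), np.float64(0.9)), (-96.5, np.float64(-96.4), np.float64(1.5)), (-96.0, np.float64(-95.9), np.float64(1.2)), (-95.5, np.float64(-95.4), np.float64(1.9)), (-95.0, np.float64(-94.9), np.float64(1.0)), (-94.5, np.float64(-94.4), np.float64(1.6)), (-94.0, np.float64(-93.9), np.float64(1.4)), (-93.5, np.float64(-93.4), np.float64(1.8)), (-93.0, np.float64(-92.9), np.float64(1.7)), (-92.5, np.float64(-92.5), np.float64(0.8)), (-92.0, np.float64(-92.1), np.float64(2.4)), (-91.5, np.float64(-92.1), np.float64(5.6)), (-91.0, np.float64(-92.1), np.float64(6.7)), (-90.5, np.float64(-92.0), np.float64(10.0)), (-90.0, np.float64(-92.0), np.float64(11.8))] 12.3167
11.343115762522428
```

The force built up to 11.8 N with the fingers stationary at -92.0 mm, so the cassette is on the stop. Next I'll back off, check the front edge, and refine the T-bar position from above.

```bash
python3 - <<'E'
from h import *
r.move_linear(cl(-.125,0,.050),vel=.1); r.move_linear(cl(-.125,0,.27),vel=.25)
def hs(im): return [cv2.cvtColor(im["pixels"],cv2.COLOR_RGB2HSV)[...,i] for i in range(3)]
im=wshot(); w=cloud(im); z=w[...,2]; c=np.stack([C*(w[...,0]-O[0])+S_*(w[...,1]-O[1]),-S_*(w[...,0]-O[0])+C*(w[...,1]-O[1])],-1)
m=(z>.037)&(z<.047)&(abs(c[...,1])<.05)&(c[...,0]<-.05)&(c[...,0]>-.15)
p=c[m]; print("cass front",len(p),np.percentile(p[:,0],[0,1,3])*1e3,"y",np.percentile(p[:,1],[1,99])*1e3)
r.set_gripper(1.0)
r.move_to(cl(0,0,.28),down(YAW-1.0))
im=wshot(); w=cloud(im); z=w[...,2]; near=np.hypot(w[...,0]-O[0],w[...,1]-O[1])<.05
m=(z>.160)&(z<.185)&near; p=w[m]; (cc,s,a)=cv2.minAreaRect(p[:,:2].astype(np.float32)); print("tbar",len(p),np.median(p,0),cc,s,a,tocl([*cc,0]))
H,S,V=hs(im); m=(H<20)&(S>150)&(V>90)&(z>.10)&(z<.13); p=w[m]; print("orange",len(p),p.mean(0) if len(p) else 0)
cv2.imwrite("pics/w2.png",im["pixels"][...,::-1])
im=optics.get_image("side"); np.savez("pics/s2.npz",**im); cv2.imwrite("pics/s2.png",cv2.resize(im["pixels"][150:270,150:310,::-1],None,fx=5,fy=5))
print(r.current_t(),r.current_q())
E
```

```text
cass front 1405 [-82.16972084 -81.69485148 -81.46968781] y [-31.23733755  29.75338336]
tbar 1722 [0.58000906 0.03217581 0.17705774] (0.5813525319099426, 0.029644325375556946) (0.014018856920301914, 0.06291833519935608) 25.83737564086914 [0.00331754 0.00054138 0.        ]
orange 225 [0.63871954 0.02383593 0.11431614]
15.9167 [-2.94843899e-02  3.76892518e-01  1.54495156e+00  6.57745470e-06
  1.21980736e+00 -5.12748176e-01]
```

View pics/w2.png

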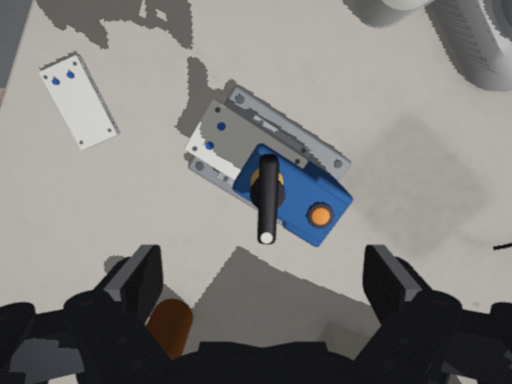

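View pics/s2.png

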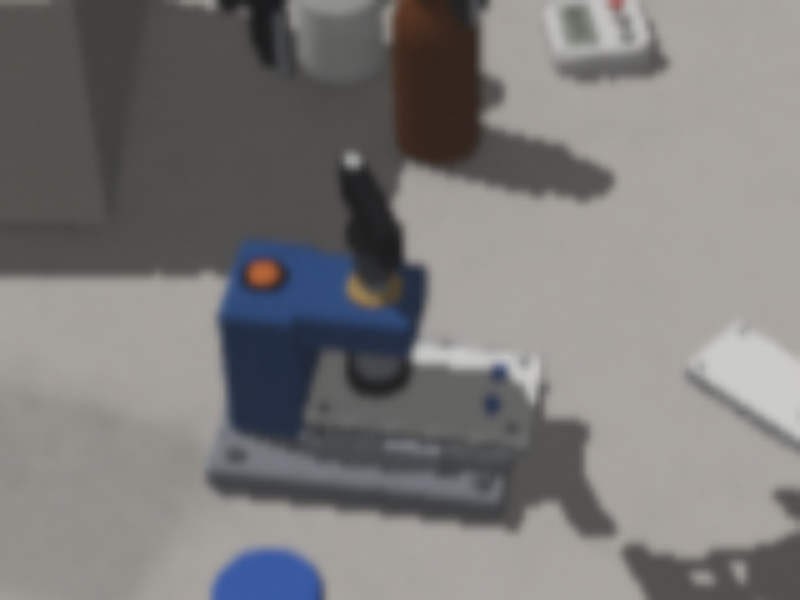

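The wrist view shows the T-bar at (267,200), the orange tab in at (320,215), and the cassette still home. The side view shows the tab at crop (264,272), unobstructed. The T-bar measurement and the tab both put the axis at (0.581, 0.0296), which places the front edge at -85.2, i.e. home. Now I'll grasp and turn, checking the tab at every step.

```bash
cat >> h.py <<'E'
A=np.array([.5812,.0297]); 
def org():
    im=optics.get_image("side"); h=cv2.cvtColor(im["pixels"],cv2.COLOR_RGB2HSV)
    m=(h[...,0]<20)&(h[...,1]>150)&(h[...,2]>90); m[:170]=0; m[240:]=0; m[:,:180]=0; m[:,218:]=0
    w=cloud(im)[m]; v,u=np.nonzero(m)
    return len(v), round(v.mean(),2) if len(v) else None, round(float(np.nanmedian(w[:,2]))*1e3,1) if len(v) else None
E
python3 - <<'E'
from h import *
y=-1.12
r.set_gripper(0.6); r.move_to([*A,.20],down(y)); print("org",org())
r.move_linear([*A,.1675],vel=.1); r.sleep(.1); f0=np.array(r.current_contact_force()); t0=r.current_torque()
r.set_gripper(0.0,50); r.sleep(.1)
print(r.current_t(),r.current_opening(),r.current_finger_force(),f0,r.current_contact_force()-f0,t0,r.current_torque(),org())
E
```

```text
org (19, np.float64(204.42), 114.4)
17.8583 0.2917869774457617 48.77248227596283 [-0.4379567  -0.45653253  0.63413514] [-0.73790714  1.54730293  4.40125646] [-0.02409017 -0.00867534 -0.00346369] [ 0.00051322  0.17485825 -0.07723101] (19, np.float64(204.42), 114.6)
```

```bash
cat > turn.py <<'E'
import sys
from h import *
y0=float(sys.argv[1]); n=float(sys.argv[2]); z0=float(sys.argv[3]); step=float(sys.argv[4]); d=0
while d<n-1e-6:
    d+=step; r.move_to([*A,z0-.0035*d],down(y0-d)); o=org()
    print(round(d,2),round(r.current_t(),1),"F",np.round(r.current_contact_force(),1),"Tz",round(r.current_torque()[2],2),"op",round(r.current_opening(),3),o)
    if (o[2] and o[2]>118.5) or (o[0]<10) or np.linalg.norm(r.current_contact_force())>35: print("STOP");break
E
python3 turn.py -1.12 0.5 .1675 .1
```

```text
0.1 18.2 F [-0.4  0.2  4.5] Tz -0.21 op 0.289 (19, np.float64(204.47), 113.9)
0.2 18.5 F [-0.5  1.   5.5] Tz -0.15 op 0.291 (18, np.float64(204.39), 114.5)
0.3 18.8 F [-0.8  0.7  5.8] Tz -0.1 op 0.296 (19, np.float64(204.42), 114.8)
0.4 19.1 F [0.3 0.3 5.3] Tz -0.13 op 0.294 (19, np.float64(204.47), 114.7)
0.5 19.4 F [-0.   0.   4.5] Tz -0.15 op 0.291 (19, np.float64(204.42), 114.7)
```

```bash
python3 - <<'E'
from h import *
a=wshot()["pixels"]; b=cv2.resize(optics.get_image("side")["pixels"][150:270,150:310],(512,384)); 
cv2.imwrite("pics/c3.png",cv2.resize(np.hstack([a,b])[...,::-1],(800,300)))
E
```

```text
(no output)
```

View pics/c3.png

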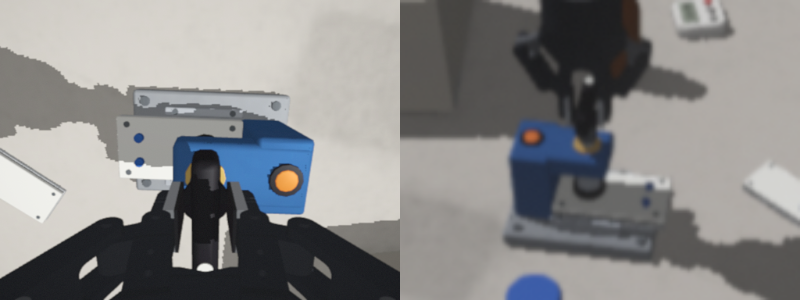

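The left half (wrist) shows the bar squarely between the pads, turned with the hand, with the tab at (287,180). The right half (side) shows the tab clear of the hand at (532,137). I'll keep turning.

```bash
python3 turn.py -1.62 0.7 .16575 .1 && python3 turn.py -2.32 0.7 .1633 .07
```

```text
0.1 19.8 F [1.  0.6 4.2] Tz -0.13 op 0.293 (18, np.float64(204.39), 114.8)
0.2 20.1 F [1.6 0.8 5.6] Tz -0.15 op 0.294 (19, np.float64(204.42), 114.6)
0.3 20.4 F [2.8 0.5 4.5] Tz -0.12 op 0.291 (19, np.float64(204.42), 114.7)
0.4 20.7 F [3.1 0.5 4.9] Tz -0.13 op 0.291 (20, np.float64(204.5), 114.3)
0.5 21.0 F [2.5 0.3 5.2] Tz -0.2 op 0.291 (20, np.float64(204.5), 115.2)
0.6 21.3 F [ 3.8 -0.3  4.8] Tz -0.11 op 0.294 (19, np.float64(204.42), 114.8)
0.7 21.6 F [ 3.3 -0.9  4.2] Tz -0.21 op 0.288 (20, np.float64(204.5), 115.2)
0.07 21.9 F [ 4.1 -0.9  5.8] Tz -0.08 op 0.29 (18, np.float64(204.39), 114.4)
0.14 22.2 F [ 4.1 -0.2  6.3] Tz -0.11 op 0.292 (19, np.float64(204.42), 114.2)
0.21 22.5 F [ 4.5 -1.4  5.3] Tz -0.06 op 0.293 (20, np.float64(204.5), 115.1)
0.28 22.8 F [ 4.6 -1.   4.7] Tz -0.07 op 0.29 (18, np.float64(204.39), 114.3)
0.35 23.1 F [ 4.7 -1.7  4.9] Tz -0.04 op 0.289 (18, np.float64(204.39), 115.8)
0.42 23.4 F [ 4.5 -1.6  4.7] Tz -0.07 op 0.288 (19, np.float64(204.42), 114.9)
0.49 23.7 F [ 5.  -2.6  4.8] Tz -0.07 op 0.294 (18, np.float64(204.39), 114.6)
0.56 24.0 F [ 4.9 -2.7  4.6] Tz -0.07 op 0.291 (20, np.float64(204.5), 114.5)
0.63 24.3 F [ 4.7 -2.7  5.3] Tz -0.05 op 0.291 (19, np.float64(204.42), 114.6)
0.7 24.6 F [ 4.4 -3.1  5.3] Tz -0.04 op 0.288 (19, np.float64(204.42), 114.4)
```

```bash
python3 turn.py -3.02 0.77 .16085 .07
```

```text
0.07 24.9 F [ 4.8 -3.4  5.2] Tz -0.06 op 0.292 (20, np.float64(204.5), 115.1)
0.14 25.2 F [ 5.2 -3.1  5.4] Tz 0.02 op 0.29 (20, np.float64(204.5), 115.3)
0.21 25.5 F [ 4.3 -4.5  5.7] Tz -0.02 op 0.293 (20, np.float64(204.5), 115.1)
0.28 25.8 F [ 3.7 -4.5  4.7] Tz -0.02 op 0.289 (20, np.float64(204.5), 114.8)
0.35 26.1 F [ 3.9 -4.5  6. ] Tz -0.06 op 0.288 (19, np.float64(204.47), 114.4)
0.42 26.4 F [ 4.  -3.9  4.6] Tz -0.01 op 0.29 (21, np.float64(203.0), 124.1)
STOP
```

The tab popped at about 3.45 rad: its height reads 124.1 mm, up from 114.5. I'll release, retreat and check.

```bash
python3 - <<'E'
from h import *
r.set_gripper(0.7); p=r.current_tool_pos(); r.move_linear([p[0],p[1],.27],vel=.15)
im=wshot(); w=cloud(im); z=w[...,2]
m=(z>.15)&(z<.185)&(np.hypot(w[...,0]-A[0],w[...,1]-A[1])<.05); q=w[m]; rc=cv2.minAreaRect(q[:,:2].astype(np.float32)); print("tbar",rc,np.median(q[:,2]))
r.move_to([.36,.2,.30],down(-1.2)); print(org(),r.current_t())
a=optics.get_image("top")["pixels"][140:265,195:275]; b=optics.get_image("side")["pixels"][150:270,150:310]
cv2.imwrite("pics/end.png",np.hstack([cv2.resize(a,(320,500)),cv2.resize(b,(480,500))])[...,::-1])
E
```

```text
tbar ((0.582148551940918, 0.028678707778453827), (0.013997512869536877, 0.06309551000595093), 73.2457504272461) 0.16902024692808582
(21, np.float64(203.0), 123.9) 29.425
```

View pics/end.png

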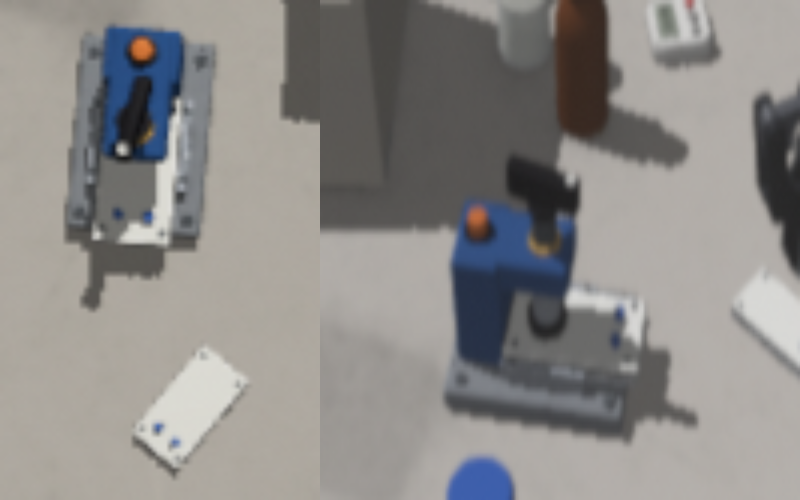

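The final views show the tab up (side, 478,222), the foot pressed on the cassette (547,318), the cassette home, and the loose cassette where it was. I'm handing in.

```bash
python3 -c "
from h import *
print(r.hand_in())"
```

```text
the job is handed in; nothing more can be done
None
```

I pushed the cassette home against the stop at about 12 N, turned the T-bar clockwise until the orange tab popped at about 3.45 rad, stopped there, and handed the job in at about 29 s with the robot clear of everything.

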